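Drift the stand's foot plate into line and fit its next bolt

TASK

The foot plate of the bike repair stand hangs on one bolt and has swung out of line with the anchor block under it. Push the tapered drift pin fully home, collar down on the plate, through either of the two open holes so that plate and block line up, leave it there, and then drop the thick bolt fully home in the other hole, head flat on the plate. Leave the thin flat-headed bolt in the wooden rack.

Things in the scene. Friction and masses are not known exactly. Their poses are not given: they have to be found in the camera images.
- anchor: grey painted steel block fixed to the bench, 150 mm (its x) by 130 mm (its y) by 50 mm high, seen under the foot plate; origin at the centre of its underside on the bench. Two 18 mm round holes go right through it at x = +45, y = +40 and y = -40 mm in its frame. The foot plate's pivot axis stands at x = -50, y = 0.
- anchor_hole_left (a point): centre of the mouth of the block's hole at its +y side, on the block's top (50 mm above the bench)
- anchor_hole_right (a point): the same for the block's hole at its -y side, 80 mm from the other
- foot_plate (a joint): swing of the foot plate about its fitted bolt (rad, positive anticlockwise from above); 0 = plate holes exactly over the block's holes. It starts between 0.055 and 0.068, so that the open holes are 6 to 7 mm out of line. It turns with slight friction (about 1 N at the holes) and stays where it is left; it cannot lift.
- plate_hole_left (a point): centre of the mouth of the plate's 18 mm through hole at the +y side, on the plate's top face, 60 mm above the bench. The bare steel plate is 150 x 130 x 10 mm and lies on the block; a fitted bolt head (24 mm across, 16 mm high) stands at the middle of its -x end, and an upright tube (48 mm across, 35 mm high) near its middle, 64 mm from each open hole. Each open hole is 103 mm from the pivot.
- plate_hole_right (a point): the same for the plate's hole at the -y side
- rack: pale wooden block fixed to the bench, 165 mm (its x) by 56 mm (its y) by 60 mm high, origin at the centre of its underside; three 18 mm holes through it in a row at x = -55, 0 and +55 mm, in which drift pin, bolt and thin bolt stand upright in any order, shank down, collar or head resting on the top.
- drift_pin: bright steel drift pin, 92 mm long, about 150 g, standing upright; origin at its tip, z up along the pin. From the tip it tapers from 5 mm diameter to 17 mm over 26 mm, is 17 mm in diameter up to 50 mm, then has a collar 28 mm across and 6 mm thick, then a round handle 18 mm in diameter and 36 mm long, to be gripped.
- pin_seat (a point): point on the pin's axis at the underside of its collar, 50 mm above the tip; it comes to the plate's top face when the pin is home
- bolt: the thick bolt: dark steel, shank 16 mm in diameter and 45 mm long with a lead-in (11 mm at the end, widening over 4 mm), round socket head 24 mm across and 16 mm high, about 120 g; origin at the shank's end, z up to the head
- bolt_seat (a point): point on the bolt's axis at the underside of its head, 45 mm above its end
- thin_bolt: thin bolt to be left alone: shank 9 mm in diameter and 45 mm long, flat round head 24 mm across and only 6 mm high; origin at the shank's end
There are look-alikes about, which are no part of the job. What is shaped like the bolt but green is not meant.

How it is judged:
On the way:
1. the drift pin is fully home in one of the two open holes (collar within 4 mm of the plate, upright) and the plate is in line with the block, the bolt not yet in (((z of pin_seat in the frame of plate_hole_left between -0.004 and 0.004 m and horizontal distance between pin_seat and plate_hole_left below 0.004 m and angle between drift_pin's own z axis and vertical below 0.08 rad) or (z of pin_seat in the frame of plate_hole_right between -0.004 and 0.004 m and horizontal distance between pin_seat and plate_hole_right below 0.004 m and angle between drift_pin's own z axis and vertical below 0.08 rad)) and value of joint foot_plate between -0.02 and 0.02 rad and not (z of bolt_seat in the frame of plate_hole_left between -0.004 and 0.004 m and horizontal distance between bolt_seat and plate_hole_left below 0.004 m and angle between bolt's own z axis and vertical below 0.08 rad) and not (z of bolt_seat in the frame of plate_hole_right between -0.004 and 0.004 m and horizontal distance between bolt_seat and plate_hole_right below 0.004 m and angle between bolt's own z axis and vertical below 0.08 rad)), for 0.2 s.
At the end, for the whole second after the job is handed in: The drift pin stands in one open hole and the thick bolt in the other, each with collar or head within 4 mm of the plate's top face, within 4 mm of the hole's centre and within 0.08 rad of upright; the plate is within 0.02 rad of in line with the block; both are released and at rest (((z of pin_seat in the frame of plate_hole_left between -0.004 and 0.004 m and horizontal distance between pin_seat and plate_hole_left below 0.004 m and angle between each of drift_pin, bolt's own z axis and vertical below 0.08 rad and z of bolt_seat in the frame of plate_hole_right between -0.004 and 0.004 m and horizontal distance between bolt_seat and plate_hole_right below 0.004 m) or (z of pin_seat in the frame of plate_hole_right between -0.004 and 0.004 m and horizontal distance between pin_seat and plate_hole_right below 0.004 m and angle between each of drift_pin, bolt's own z axis and vertical below 0.08 rad and z of bolt_seat in the frame of plate_hole_left between -0.004 and 0.004 m and horizontal distance between bolt_seat and plate_hole_left below 0.004 m)) and value of joint foot_plate between -0.02 and 0.02 rad and linear speed of each of drift_pin, bolt below 0.02 m/s); the robot touches nothing.
It fails at once if the thin bolt is moved more than 15 mm from its place in the rack (distance of thin_bolt from where it was at the start of the episode above 0.015 m).
It also fails if it takes over 56 s, if anything falls off the work surface, if the arm or the gripper's body presses on something with over 40 N, if the wrist force passes 120 N, or if a joint passes its speed limit or range.

ROBOT

A 7-joint arm with a two-finger parallel gripper is mounted at the origin on the work surface. World frame = base frame: x ahead of the robot, y to its left, z up, the work surface at z = 0. Lengths are in m, angles in rad, forces in N, time in s.
With the tool pointing down it reaches from about 0.4 to 0.85 m from the base axis. Payload 10.4 kg.
Tool frame: the origin (TCP) lies on the centre line of the jaws, within the pads' length; the fingertips stand r.tip_extent ahead of it and the grasp point (between the pads) lies 3 mm ahead of it (r.tip_extent is the distance from the TCP to the fingertips, in m); z points along the fingers, y is the direction in which the jaws open and shut (so a half turn about z gives the same grasp; the last joint's range is limited). The gripper opens to 87 mm and grips with 3 to 60 N. Pads are 19 mm wide; open, the fingers measure 117 mm over their backs; the gripper's body (75 mm by 190 mm) begins 51 mm behind the grasp point.
Start: joints at [-1.212, 0.332, -0.065, 1.46, 0.022, 1.35, -0.088], TCP at [0.233, 0.58, 0.245] pointing down, gripper open.
Joint ranges: [-2.6, 2.6], [-0.5, 2.12], [-1.47, 1.34], [0.16, 2.42], [-1.27, 4.41], [0.06, 2.06], [-2.6, 2.6]. Speed limits (rad/s): [2.22, 2.22, 2.79, 2.79, 3.14, 3.14, 3.14].

INTERFACE

Orientations are given as a unit quaternion [x, y, z, w].
In Python, from bench import r gives the robot as it stands. The module is installed in compiled form; this text tells all that it offers.
- The arm moves only by the shell command python3 -m jog 'ROWS' [FORCE]. ROWS is JSON, a list of rows, each a list of 5 numbers: the shift along the tool's x, y, z in cm, then the turn about the tool's z in rad, then the closure, from 0 (fully open) to 1 (shut). A call has exactly 10 rows; each row shifts and turns the pose as measured when the row begins, along the tool's axes as they then stand; what a row does not reach is not made up. A row lasts 1/10 s, in which the tool goes at most 50 mm and 8.59 degrees, less where a joint would pass 70% of its speed; a pose out of reach is approached as far as the arm can. A call with a gripper value outside its range is refused whole. The fingers move at their own pace and stop on an object; FORCE is the grip in N (left out, the last holds). Time passes only in rows, so rows that do not move let the fingers close, or fill a call up. It gives the time, the measured TCP pose, the force and the opening at its end, in the units of the state.
- r.read_state(): the state, without advancing time (a new reading comes with each control period).
- r.camera(name): name is "side" or "top" or "wrist"; returns a dict with "pixels" (384x512x3 uint8, red, green, blue), "fx", "fy", "cx", "cy" (pixels), "camera_from_world" (4x4, takes a point from world to camera coordinates). Camera axes: x right, y up, looking along -z (the intrinsics and any distortion apply to the point x, -y, -z); pixel columns grow to the right and rows downward; lengths in m; the calibration is good to about 2 mm. A picture is of the moment at which its call begins. There is no depth.
- r.close_job(): hands the job in, once; it reports no verdict.
The state is a dict: "time": time; "joint_positions": joint angles; "joint_vel": joint speeds; "joint_torque": joint torques, N m; "ee_pos": TCP position; "eef_rot": TCP orientation; "ft_force": force on the tool from outside, world axes, zero at the start; "torque": the same for the moment, N m; "width": finger opening in m.
Only numpy, scipy, OpenCV 4.12 (cv2) and the standard library are available. Lean on these libraries where they do the work, as an engineer would, in place of code of your own. Each camera call takes 0.05 s, during which the arm holds its last target. There are 200 camera calls.

## Working session

There is one attempt and no reset: what is moved stays moved. The work goes in short steps, Python scripts to look and compute and a shell command to move; the robot and the scene stay as the last step left them, time stands still between calls to the robot, and variables do not carry over. Pictures are saved under pics/ and viewed, about 8 in all and at most 12, crops included, and the job is handed in when it is done.

```bash
mkdir -p pics; cat > h.py <<'E'
from bench import r
import numpy as np, cv2
def snap(n,f):
    c=r.camera(n); np.savez('pics/'+f+'.npz',**{k:np.array(v) for k,v in c.items()})
    cv2.imwrite('pics/'+f+'.png',c['pixels'][:,:,::-1]); return c
def load(f): return dict(np.load('pics/'+f+'.npz'))
def proj(c,p):
    q=(c['camera_from_world']@np.append(p,1))[:3]
    return np.array([c['cx']+c['fx']*q[0]/-q[2], c['cy']+c['fy']*-q[1]/-q[2]])
def back(c,uv,z):
    M=np.linalg.inv(c['camera_from_world']); 
    d=M[:3,:3]@np.array([(uv[0]-c['cx'])/c['fx'],-(uv[1]-c['cy'])/c['fy'],-1]); o=M[:3,3]
    return o+d*(z-o[2])/d[2]
E
python3 - <<'E'
from h import *
for n in ['top','side','wrist']:
    c=snap(n,n+'0'); print(n,{k:(np.round(v,3).tolist()) for k,v in c.items() if k!='pixels'})
print(r.read_state(), r.tip_extent)
a=load('top0')['pixels'];b=load('side0')['pixels']
cv2.imwrite('pics/both.png',np.vstack([a,b])[:,:,::-1][::1])
E
```

```text
top {'fx': 349.541, 'fy': 349.541, 'cx': 259.723, 'cy': 195.18, 'camera_from_world': [[0.019, -0.999, -0.034, -0.035], [0.992, 0.014, 0.124, -0.544], [-0.123, -0.036, 0.992, -0.774], [0.0, 0.0, 0.0, 1.0]]}
side {'fx': 413.746, 'fy': 413.746, 'cx': 256.847, 'cy': 198.935, 'camera_from_world': [[0.786, -0.618, 0.01, -0.448], [0.376, 0.49, 0.786, -0.246], [-0.491, -0.614, 0.618, -0.703], [0.0, 0.0, 0.0, 1.0]]}
wrist {'fx': 328.088, 'fy': 328.088, 'cx': 258.823, 'cy': 193.3, 'camera_from_world': [[0.372, 0.928, -0.001, -0.625], [-0.899, 0.36, -0.25, 0.03], [-0.231, 0.094, 0.968, -0.389], [0.0, 0.0, 0.0, 1.0]]}
{'time': 0.15, 'joint_positions': array([-1.21159031,  0.33275171, -0.06469909,  1.46071864,  0.02160966,
        1.3499147 , -0.08848414]), 'joint_vel': array([ 0.00041404, -0.00115545,  0.00021815, -0.00473527,  0.00152845,
       -0.00033259,  0.00040979]), 'joint_torque': array([ 1.61897453e-03, -6.23631620e+01,  2.51314201e-02, -3.90142035e+01,
       -6.12998055e-02,  3.72490170e-02,  9.35208050e-05]), 'ee_pos': array([0.23277783, 0.57975104, 0.24393529]), 'eef_rot': array([ 1.89729145e-01,  9.81836316e-01, -5.43009526e-04, -7.64579367e-05]), 'ft_force': array([ 0.75068026, -0.63469328, -0.37455487]), 'torque': array([-0.00323946, -0.01626267,  0.02234101]), 'width': 0.08683228819131998} 0.022
```

View pics/top0.png

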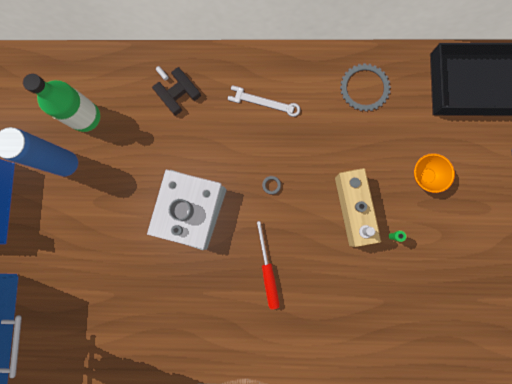

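View pics/side0.png

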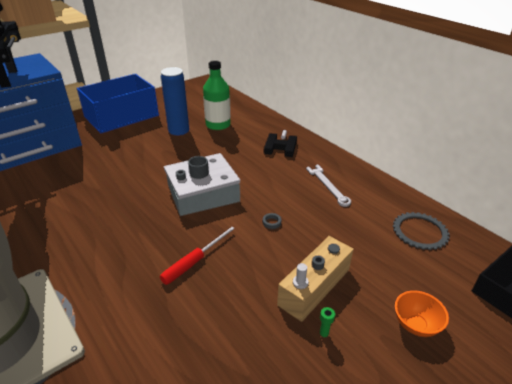

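The top view shows the plate at about (187,210), with open holes near (172,185) and (206,194), pivot bolt at (177,230) and tube at (181,210). The rack is at about (358,208): pin at (368,232), dark heads at (361,207) and (355,183). The green look-alike is at (400,236). Next I'll enlarge these areas.

```bash
python3 - <<'E'
from h import *
c=load('top0');s=load('side0')
def crop(im,x,y,w,h): return cv2.resize(im[y:y+h,x:x+w],(400,300),interpolation=cv2.INTER_CUBIC)
a=np.hstack([crop(c['pixels'],140,165,100,75),crop(c['pixels'],315,170,100,75)])
b=np.hstack([crop(s['pixels'],155,145,100,75),crop(s['pixels'],265,233,100,75)])
cv2.imwrite('pics/crop.png',np.vstack([a,b])[:,:,::-1])
for n,uv,z in [('hA',(172,185),.06),('hB',(206.5,194),.06),('piv',(177,230),.076),('tube',(181,210),.095),('pin',(369,232),.102),('m',(361,207),.07),('f',(355,183),.066)]:
    print(n,back(c,uv,z).round(4))
E
```

```text
hA [0.5612 0.1715 0.06  ]
hB [0.5418 0.0923 0.06  ]
piv [0.4599 0.1508 0.076 ]
tube [0.5022 0.1391 0.095 ]
pin [ 0.4624 -0.2557  0.102 ]
m [ 0.517  -0.2483  0.07  ]
f [ 0.5702 -0.2371  0.066 ]
```

View pics/crop.png

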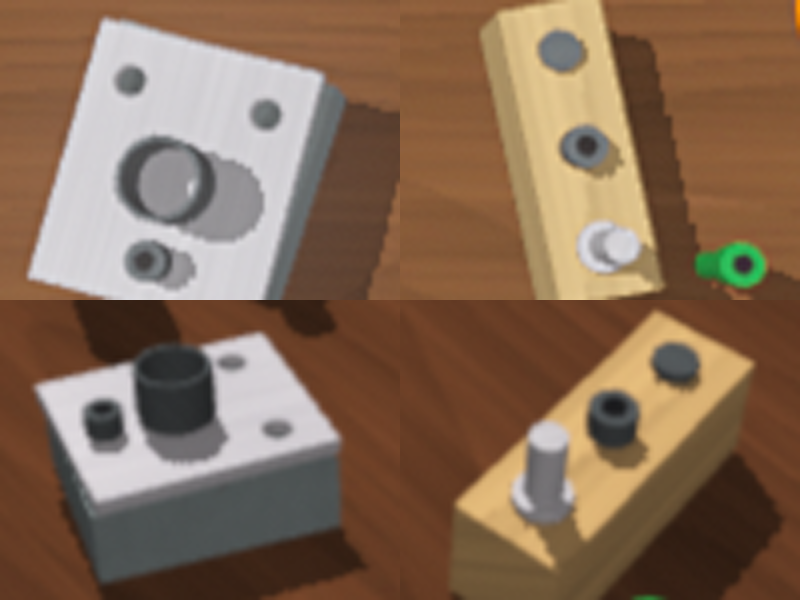

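The enlarged crops show the pin at the rack's near end, the thick bolt in the middle and the thin flat bolt at the far end. Spacings of 55.1 and 54.4 mm agree with the 55 mm given. Next I'll check clearance at the start and refine the plate geometry.

```bash
python3 - <<'E'
from h import *
c=load('top0');s=load('side0')
print('tcp side',proj(s,[.233,.58,.245]),proj(s,[.233,.58,.0]))
for uv in [(80,150),(178,133),(218,127)]: print('side floor',uv,back(s,uv,0).round(3))
# tall cylinder height: top px in side (173,72) & top view (10,143)
def tri(u1,u2):
    from scipy.optimize import least_squares
    f=lambda p:np.r_[proj(c,p)-u1,proj(s,p)-u2]
    q=least_squares(f,[.5,.1,.05]); return q.x.round(4),q.fun.round(2)
print('cyl top',tri((10,143),(173,72)))
# from crops (4x): top crop off (140,165),(315,170); side off (155,145),(265,233)
T=lambda x,y,ox,oy:(ox+(x+.5)/4-.5,oy+(y+.5)/4-.5)
hA=T(130,80,140,165);hB=T(265,114,140,165)
sA=T(232,62,155,145);sB=T(277,128,155,145)
print('hA',back(c,hA,.06),back(s,sA,.06),tri(hA,sA)); print('hB',back(c,hB,.06),back(s,sB,.06),tri(hB,sB))
print('piv',tri(T(147,259,140,165),T(103,105,155,145)))
print('tube',tri(T(165,178,140,165),T(174,60,155,145)))
print('pin',tri(T(622,245,215,170),T(549-400,136,265,233)))
print('bolt',tri(T(586-400,146,315,170),T(614-400,105,265,233)))
print('thin',tri(T(562-400,50,315,170),T(676-400,58,265,233)))
print('pin2',back(c,T(622-400,245,315,170),.102),back(s,T(149,136,265,233),.102))
E
```

```text
tcp side [ 5.4227833  70.15952382] [ 36.98544626 154.68293176]
side floor (80, 150) [0.338 0.532 0.   ]
side floor (178, 133) [0.613 0.449 0.   ]
side floor (218, 127) [0.733 0.406 0.   ]
cyl top (array([0.6209, 0.4546, 0.1897]), array([ 0.3 , -0.48, -0.83, -0.04]))
hA [0.56207576 0.17123266 0.06      ] [0.56418154 0.17485392 0.06      ] (array([0.5615, 0.1703, 0.0634]), array([-0.02,  0.03,  0.04, -0.  ]))
hB [0.54380054 0.09376169 0.06      ] [0.54544661 0.09755572 0.06      ] (array([0.5431, 0.0933, 0.0634]), array([-0.08,  0.12,  0.15, -0.01]))
piv (array([0.4605, 0.1507, 0.083 ]), array([-0.17,  0.27,  0.35,  0.01]))
tube (array([0.5028, 0.1372, 0.1047]), array([-0.17,  0.25,  0.34, -0.  ]))
pin (array([ 0.4646, -0.2573,  0.1044]), array([-0.04,  0.05,  0.05, -0.01]))
bolt (array([ 0.518 , -0.2462,  0.0799]), array([ 0.03, -0.04, -0.04,  0.01]))
thin (array([ 0.5713, -0.2364,  0.07  ]), array([-0.07,  0.09,  0.09, -0.02]))
pin2 [ 0.46480051 -0.25808051  0.102     ] [ 0.46619412 -0.25581411  0.102     ]
```

View pics/wrist0.png

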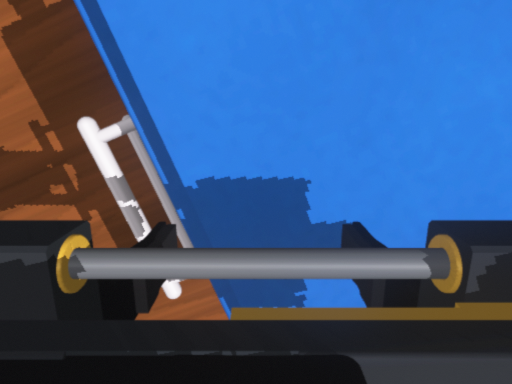

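The wrist view shows the fingers hovering over the blue cabinet's top, with its edge and handle at the left. I'll lift first, then leave towards the rack.

```bash
python3 -m jog '[[0,0,-3,0,0],[0,0,-1,0,0],[-3.2,-3.5,0,0,0],[-3.2,-3.5,0,0,0],[-3.2,-3.5,0,0,0],[-3.2,-3.5,0,0,0],[-3.2,-3.5,0,0,0],[-3.2,-3.5,0,0,0],[-3.2,-3.5,0,0,0],[-3.2,-3.5,0,0,0]]' 25
```

```text
time: 1.15
ee_pos: [0.3665, 0.2161, 0.2808]
eef_rot: [0.185, 0.983, -0.002, -0.002]
ft_force: [1.6, -0.5, -0.5]
width: 0.0872
```

```bash
python3 -m jog '[[-2.6,-4,0,0,0],[-2.6,-4,0,0,0],[-2.6,-4,0,0,0],[-2.6,-4,0,0,0],[-2.6,-4,0,0,0],[-2.6,-4,0,0,0],[-2.6,-4,0.5,0,0],[-2.6,-4,0.5,0,0],[-2.6,-4,1,0,0],[-2.6,-4,1,0,0]]'
```

```text
time: 2.15
ee_pos: [0.4636, -0.2704, 0.2524]
eef_rot: [0.184, 0.983, 0.0, 0.002]
ft_force: [0.7, 1.0, 0.3]
width: 0.087
```

```bash
python3 -m jog '[[0,0,1,-0.15,0],[0,0,1,-0.15,0],[0,0,1,-0.15,0],[0,0,1,-0.11,0],[0,0,0,0,0],[0,0,0,0,0],[0,0,0,0,0],[0,0,0,0,0],[0,0,0,0,0],[0,0,0,0,0]]'; python3 - <<'E'
from h import *
c=snap('wrist','w1'); st=r.read_state()
from scipy.spatial.transform import Rotation as R
print(st['ee_pos'],R.from_quat(st['eef_rot']).as_matrix().round(4),st['joint_positions'].round(2))
for n,p in [('pin',[.465,-.257,.102]),('bolt',[.518,-.246,.076]),('thin',[.571,-.236,.066])]: print(n,proj(c,p))
im=c['pixels'].copy()
cv2.imwrite('pics/w1v.png',cv2.resize(im,(768,576),interpolation=cv2.INTER_CUBIC)[:,:,::-1])
E
```

```text
time: 3.15
ee_pos: [0.4615, -0.2785, 0.2082]
eef_rot: [-0.093, 0.996, -0.004, -0.002]
ft_force: [-0.1, -0.3, -0.3]
width: 0.0871
[ 0.46151924 -0.27852591  0.20817648] [[-0.9826 -0.1855 -0.0031]
 [-0.1854  0.9826 -0.008 ]
 [ 0.0045 -0.0073 -1.    ]] [-0.31  0.21  0.87  1.78 -0.16  1.23  2.36]
pin [285.26266594 208.43779934]
bolt [283.11999753 257.66549607]
thin [281.44446771 304.39997236]
```

View pics/w1v.png

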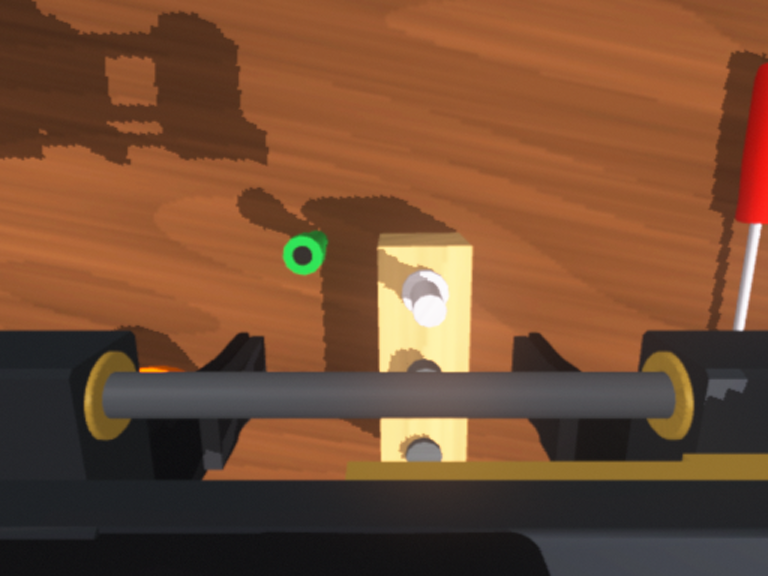

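The wrist view shows the pin top at about (287,208) in native pixels against a predicted (285,208), so the positions agree to about 1 mm. The green bolt stands beside the left finger's path, so I'll narrow the jaws before going down.

```bash
python3 -m jog '[[-0.4,1.1,0,0,0.45],[-0.4,1.1,1,0,0.45],[0,0,2,0,0.45],[0,0,2,0,0.45],[0,0,2,0,0.45],[0,0,0,0,0.45],[0,0,0,0,0.45],[0,0,0,0,0.45],[0,0,0,0,0.45],[0,0,0,0,0.45]]' 25; python3 -c "
from h import *
print(r.read_state()['ee_pos'],r.read_state()['eef_rot'])"
```

```text
time: 4.2
ee_pos: [0.4668, -0.2528, 0.1359]
eef_rot: [-0.093, 0.996, -0.004, -0.0]
ft_force: [-0.2, 0.6, -0.3]
width: 0.0476
[ 0.46681985 -0.25282605  0.13593875] [-9.34479706e-02  9.95616129e-01 -3.99517922e-03 -1.97250143e-04]
```

```bash
python3 -m jog '[[0.2,-0.25,1.5,0,0.45],[0,0,1.5,0,0.45],[0,0,1,0,0.45],[0,0,0.4,0,0.45],[0,0,0,0,0.45],[0,0,0,0,1],[0,0,0,0,1],[0,0,0,0,1],[0,0,0,0,1],[0,0,0,0,1]]' 25
```

```text
time: 5.2
ee_pos: [0.4658, -0.2566, 0.0891]
eef_rot: [-0.093, 0.996, -0.004, 0.001]
ft_force: [-0.4, -0.4, -2.0]
width: 0.0173
```

```bash
python3 -m jog '[[0,0,-1,0,1],[0,0,-3,0,1],[0,0,-4,0,1],[-0.6,1.5,-3,0,1],[-1.9,4.4,0,0,1],[-1.9,4.4,0,0,1],[-1.9,4.4,0,0,1],[-1.9,4.4,0,0,1],[-1.9,4.4,0,0,1],[-1.9,4.4,0,0,1]]' 45; python3 - <<'E'
from h import *
# rigid fit of plate from the top/side estimates
from scipy.optimize import least_squares
P=np.array([.4605,.1507]);A=np.array([.5625,.1718]);B=np.array([.5440,.0943]);T=np.array([.5028,.1372])
loc=np.array([[-50,0],[45,40],[45,-40]])/1e3
def f(q):
    c,s=np.cos(q[2]),np.sin(q[2]);R=np.array([[c,-s],[s,c]]);return (loc@R.T+q[:2]-np.array([P,A,B])).ravel()
q=least_squares(f,[.51,.14,-.2]);print(q.x,q.fun.reshape(3,2).round(4))
E
```

```text
time: 6.2
ee_pos: [0.5336, 0.0406, 0.2083]
eef_rot: [-0.084, 0.996, -0.005, 0.004]
ft_force: [0.5, -0.5, -1.8]
width: 0.0171
[ 0.50927685  0.14163629 -0.20413637] [[-0.0002  0.0011]
 [-0.001  -0.0001]
 [ 0.0012 -0.001 ]]
```

```bash
python3 -m jog '[[-0.6,2,0.5,0,1],[-0.6,2,0.5,0,1],[0,1,0.5,0,1],[0,0,0.5,0,1],[0,0,0.5,0,1],[0,0,0.5,0,1],[0,0,0.5,0,1],[0,0,0,0,1],[0,0,0,0,1],[0,0,0,0,1]]' 45; python3 - <<'E'
from h import *
from scipy.spatial.transform import Rotation as R
st=r.read_state();Rm=R.from_quat(st['eef_rot']).as_matrix()
print(st['ee_pos'],Rm.round(4),'tip',st['ee_pos']+Rm@[0,0,.079],st['ft_force'],st['joint_positions'].round(2))
c=snap('wrist','w2');s=snap('side','s2');t=snap('top','t2')
tip=st['ee_pos']+Rm@[0,0,.079]
for n,k in [('w',c),('s',s),('t',t)]: print(n,'tip',proj(k,tip).round(1),'hB',proj(k,[.5452,.0933,.06]).round(1),'hA',proj(k,[.5615,.1717,.06]).round(1))
def crop(im,x,y,w,h,W,H): return cv2.resize(im[y:y+h,x:x+w],(W,H),interpolation=cv2.INTER_CUBIC)
a=np.hstack([crop(s['pixels'],155,110,120,90,400,300),crop(t['pixels'],140,155,120,90,400,300)])
b=crop(c['pixels'],106,80,320,120,800,300)
cv2.imwrite('pics/v2.png',np.vstack([a,b])[:,:,::-1])
E
```

```text
time: 7.2
ee_pos: [0.5371, 0.0956, 0.1733]
eef_rot: [-0.085, 0.996, -0.005, 0.004]
ft_force: [-0.2, -0.5, -1.0]
width: 0.0168
[0.53712704 0.0956177  0.17332581] [[-0.9855 -0.1697  0.0091]
 [-0.1698  0.9854 -0.0093]
 [-0.0074 -0.0107 -0.9999]] tip [0.53784541 0.09488471 0.09433248] [-0.20244468 -0.5370434  -1.02035728] [-0.81  0.22  0.62  1.8  -0.13  1.15  1.59]
w tip [258. 209.] hB [255.  204.4] hA [345.4 238.8]
s tip [221.3 166.2] hB [224.8 177.5] hA [212.4 161. ]
t tip [202.3 193.8] hB [206.1 192.5] hA [171.9 184.9]
```

View pics/v2.png

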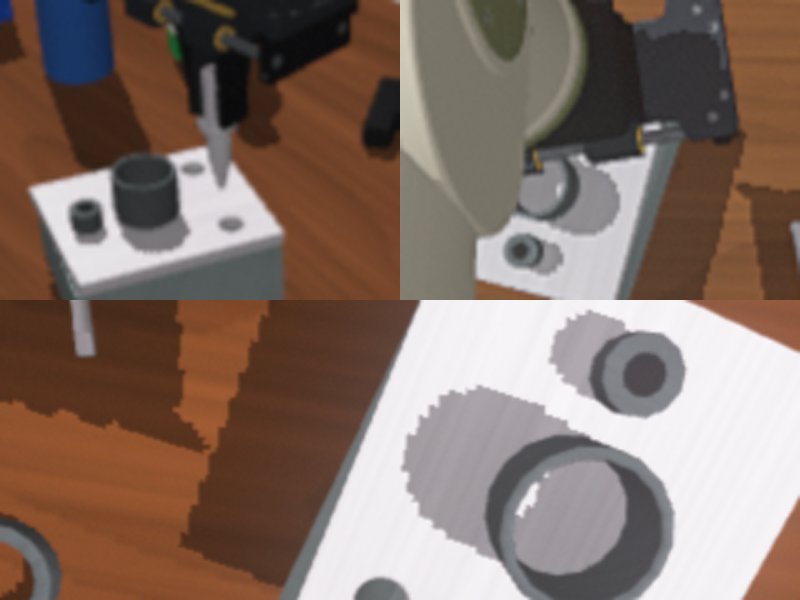

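The side view has the tip at (221.6,166.1) against a predicted (221.3,166.2), and hole B at (224.3,177.2) against (224.8,177.5). The wrist crop cut off the tip, so I'll view that region again lower down.

```bash
python3 - <<'E'
from h import *
c=load('w2')
cv2.imwrite('pics/v3.png',cv2.resize(c['pixels'][180:260,200:360],(800,400),interpolation=cv2.INTER_CUBIC)[:,:,::-1])
E
```

```text
(no output)
```

View pics/v3.png

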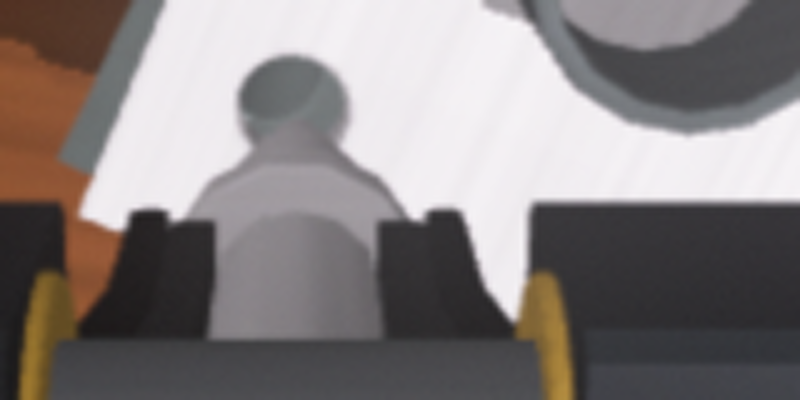

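Relative to the pin, the hole is at about (258.8,201.6) and the tip at x≈259. The block's hole shows through it towards the upper left, as expected. I take hole B as (0.5435,0.095) and aim halfway towards the anchor hole.

```bash
python3 -m jog '[[-0.3,-0.3,0,0,1],[0,0,0,0,1],[0,0,0.8,0,1],[0,0,0.8,0,1],[0,0,0.8,0,1],[0,0,0.5,0,1],[0,0,0,0,1],[0,0,0,0,1],[0,0,0,0,1],[0,0,0,0,1]]' 45; cat > st.py <<'E'
from h import *
from scipy.spatial.transform import Rotation as R
st=r.read_state();Rm=R.from_quat(st['eef_rot']).as_matrix()
print('tip',(st['ee_pos']+Rm@[0,0,.079]).round(4),'tcp',st['ee_pos'].round(4),'F',st['ft_force'].round(1),'M',st['torque'].round(2),'w',st['width'].round(4))
print('x',Rm[:,0].round(3),'y',Rm[:,1].round(3),'z',Rm[:,2].round(4))
E
python3 st.py
```

```text
time: 8.35
ee_pos: [0.541, 0.0933, 0.1414]
eef_rot: [-0.086, 0.996, -0.005, 0.004]
ft_force: [0.8, -0.4, -1.5]
width: 0.0167Traceback (most recent call last):
  File "st.py", line 4, in <module>
    print('tip',(st['ee_pos']+Rm@[0,0,.079]).round(4),'tcp',st['ee_pos'].round(4),'F',st['ft_force'].round(1),'M',st['torque'].round(2),'w',st['width'].round(4))
                                                                                                                                            ^^^^^^^^^^^^^^^^^
AttributeError: 'float' object has no attribute 'round'
```

```bash
sed -i "s/st\['width'\].round(4)/st['width']/" st.py; python3 -m jog '[[0,0,0.5,0,1],[0,0,0.5,0,1],[0,0,0.4,0,1],[0,0,0.3,0,1],[0,0,0,0,1],[0,0,0,0,1],[0,0,0,0,1],[0,0,0,0,1],[0,0,0,0,1],[0,0,0,0,1]]' 45; python3 st.py
```

```text
time: 9.35
ee_pos: [0.5416, 0.0934, 0.1235]
eef_rot: [-0.086, 0.996, -0.005, 0.005]
ft_force: [-0.3, -0.1, -2.6]
width: 0.0167
tip [0.5424 0.0927 0.0445] tcp [0.5416 0.0934 0.1235] F [-0.3 -0.1 -2.6] M [-0.01  0.04  0.01] w 0.016747283086207904
x [-0.985 -0.171 -0.008] y [-0.171  0.985 -0.01 ] z [ 0.0098 -0.0089 -0.9999]
```

The tip is past the block's top at z = 0.0445 with no contact force. I'll keep descending while drifting towards the anchor hole.

```bash
python3 -m jog '[[0.1,-0.07,0.2,0,1],[0.1,-0.07,0.2,0,1],[0.08,-0.07,0.2,0,1],[0,0,0.2,0,1],[0,0,0.2,0,1],[0,0,0.2,0,1],[0,0,0,0,1],[0,0,0,0,1],[0,0,0,0,1],[0,0,0,0,1]]' 45; python3 st.py
```

```text
time: 10.35
ee_pos: [0.5403, 0.091, 0.1112]
eef_rot: [-0.086, 0.996, -0.005, 0.006]
ft_force: [1.9, 1.8, -2.0]
width: 0.0168
tip [0.5413 0.0904 0.0322] tcp [0.5403 0.091  0.1112] F [ 1.9  1.8 -2. ] M [ 0.23 -0.25 -0.03] w 0.016780021035479462
x [-0.985 -0.171 -0.011] y [-0.171  0.985 -0.01 ] z [ 0.0125 -0.008  -0.9999]
```

```bash
python3 -m jog '[[0,0,0.2,0,1],[0,0,0.2,0,1],[0,0,0.2,0,1],[0,0,0.2,0,1],[0,0,0.2,0,1],[0,0,0,0,1],[0,0,0,0,1],[0,0,0,0,1],[0,0,0,0,1],[0,0,0,0,1]]' 45; python3 st.py
```

```text
time: 11.35
ee_pos: [0.5404, 0.0908, 0.1002]
eef_rot: [-0.086, 0.996, -0.005, 0.006]
ft_force: [1.5, 0.8, -1.8]
width: 0.017
tip [0.5414 0.0902 0.0212] tcp [0.5404 0.0908 0.1002] F [ 1.5  0.8 -1.8] M [ 0.1  -0.3  -0.02] w 0.017031397334096362
x [-0.985 -0.171 -0.011] y [-0.171  0.985 -0.01 ] z [ 0.0124 -0.0082 -0.9999]
```

```bash
python3 -m jog '[[0,0,0.3,0,1],[0,0,0.3,0,1],[0,0,0.2,0,1],[0,0,0.2,0,1],[0,0,0.15,0,1],[0,0,0.1,0,1],[0,0,0,0,1],[0,0,0,0,1],[0,0,0,0,1],[0,0,0,0,1]]' 45; python3 st.py
```

```text
time: 12.35
ee_pos: [0.5409, 0.0908, 0.0893]
eef_rot: [-0.086, 0.996, -0.004, 0.006]
ft_force: [-0.8, 0.7, 2.0]
width: 0.017
tip [0.5419 0.0904 0.0104] tcp [0.5409 0.0908 0.0893] F [-0.8  0.7  2. ] M [ 0.09  0.16 -0.02] w 0.01704357787459376
x [-0.985 -0.171 -0.011] y [-0.171  0.985 -0.008] z [ 0.012  -0.0061 -0.9999]
```

The collar is seated: the force reversed and the tip reads 0.0104. Now I'll release the pin and lift.

```bash
python3 -m jog '[[0,0,0,0,0.6],[0,0,0,0,0.6],[0,0,0,0,0.6],[0,0,-1,0,0.6],[0,0,-3,0,0.6],[0,0,-4,0,0.6],[0,0,-4,0,0.6],[1,-4,0,0,0.6],[1,-4,0,0,0.6],[1,-4,0,0,0.6]]' 45; python3 - <<'E'
from h import *
s=snap('side','s3')
t=snap('top','t3')
a=[cv2.resize(k['pixels'][y:y+90,x:x+120],(400,300),interpolation=cv2.INTER_CUBIC) for k,x,y in((s,155,125),(t,140,155))]
cv2.imwrite('pics/v4.png',np.hstack(a)[:,:,::-1])
print(proj(s,[.542,.0905,.102]))
E
```

```text
time: 13.35
ee_pos: [0.5306, -0.0294, 0.2186]
eef_rot: [-0.091, 0.996, -0.004, 0.006]
ft_force: [1.0, -1.1, 0.2]
width: 0.0346
[223.67084212 163.72110066]
```

View pics/v4.png

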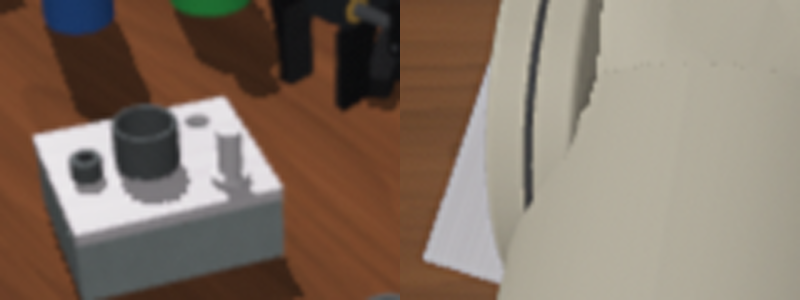

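The side view shows the pin standing home and the plate edges flush with the block; the remaining open hole is at about (214.2,161.1). Next is the bolt.

```bash
python3 -m jog '[[0.85,-3.5,0,0,0.5],[0.85,-3.5,0,0,0.5],[0.85,-3.5,0,0,0.5],[0.85,-3.5,0,0,0.5],[0.85,-3.5,1,0,0.5],[0.85,-3.5,1,0,0.5],[0,0,2,0,0.5],[0,0,2,0,0.5],[0,0,0,0,0.5],[0,0,0,0,0.5]]' 45; python3 st.py; python3 - <<'E'
from h import *
c=snap('wrist','w4')
print(proj(c,[.5185,-.2468,.076]),proj(c,[.5715,-.2367,.066]),proj(c,[.466,-.2566,.06]))
cv2.imwrite('pics/v5.png',cv2.resize(c['pixels'][100:292,130:386],(768,576),interpolation=cv2.INTER_CUBIC)[:,:,::-1])
E
```

```text
time: 14.45
ee_pos: [0.5169, -0.259, 0.1651]
eef_rot: [-0.085, 0.996, -0.005, 0.009]
ft_force: [-0.0, 0.5, 0.4]
width: 0.0437
tip [ 0.5184 -0.2596  0.0861] tcp [ 0.5169 -0.259   0.1651] F [-0.   0.5  0.4] M [ 0.06  0.05 -0.01] w 0.04372536261852189
x [-0.985 -0.17  -0.017] y [-0.17   0.985 -0.011] z [ 0.019  -0.0077 -0.9998]
[275.4424017  207.68148486] [275.22089124 267.91661175] [274.61214379 131.4773905 ]
```

View pics/v5.png

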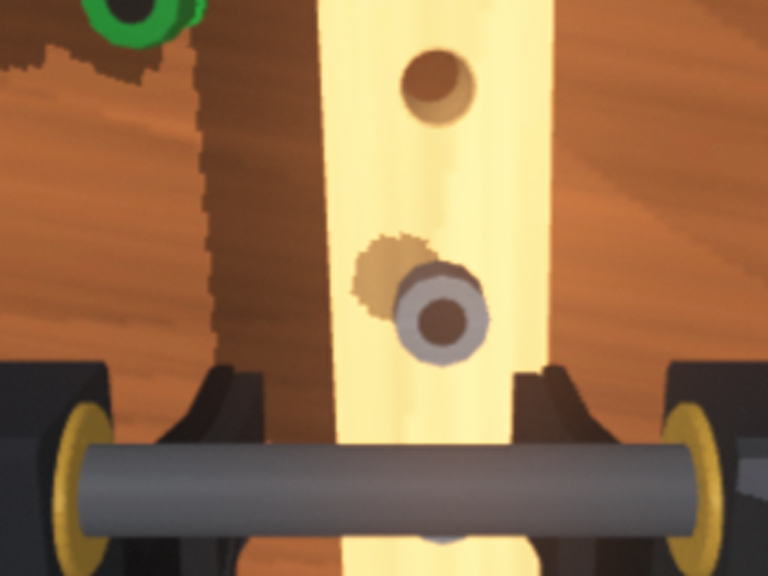

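The bolt head is at about (277.3,206.7) against a predicted (275.4,207.7), and the empty rack hole at (276,129.3) against (274.6,131.5). So the wrist camera has a small common bias, and the bolt is at about (0.519,-0.2465).

```bash
python3 -m jog '[[-0.25,1.2,0,0,0.5],[0,0,2,0,0.5],[0,0,2,0,0.5],[0,0,2,0,0.5],[0,0,1,0,0.5],[0,0,0.5,0,0.5],[0,0,0,0,0.5],[0,0,0,0,0.5],[0,0,0,0,0.5],[0,0,0,0,0.5]]' 30; python3 st.py
```

```text
time: 15.5
ee_pos: [0.5261, -0.2395, 0.0968]
eef_rot: [-0.09, 0.996, -0.005, 0.016]
ft_force: [-0.0, -0.2, 0.4]
width: 0.0434
tip [ 0.5287 -0.24    0.0178] tcp [ 0.5261 -0.2395  0.0968] F [-0.  -0.2  0.4] M [ 0.02  0.12 -0.  ] w 0.043402356985894924
x [-0.983 -0.179 -0.031] y [-0.178  0.984 -0.012] z [ 0.0323 -0.0062 -0.9995]
```

```bash
python3 -m jog '[[0.4,-0.3,0,0,0.5],[0.4,-0.2,0,0,0.5],[0,0,0,0,0.5],[0,0,0.4,0,0.5],[0,0,0.4,0,0.5],[0,0,0.2,0,0.5],[0,0,0,0,0.5],[0,0,0,0,0.5],[0,0,0,0,0.5],[0,0,0,0,0.5]]' 30; python3 st.py
```

```text
time: 16.5
ee_pos: [0.5189, -0.2469, 0.0861]
eef_rot: [-0.089, 0.996, -0.005, 0.016]
ft_force: [0.4, -0.1, 0.1]
width: 0.0435
tip [ 0.5215 -0.2475  0.0072] tcp [ 0.5189 -0.2469  0.0861] F [ 0.4 -0.1  0.1] M [0.09 0.04 0.03] w 0.043473295166174056
x [-0.984 -0.178 -0.031] y [-0.178  0.984 -0.012] z [ 0.0328 -0.0065 -0.9994]
```

```bash
python3 -m jog '[[0,0,0.1,0,0.8],[0,0,0,0,1],[0,0,0,0,1],[0,0,0,0,1],[0,0,0,0,1],[0,0,0,0,1],[0,0,-0.5,0,1],[0,0,-1,0,1],[0,0,-2,0,1],[0,0,-2,0,1]]' 30; python3 st.py
```

```text
time: 17.5
ee_pos: [0.5161, -0.246, 0.141]
eef_rot: [-0.089, 0.996, -0.004, 0.014]
ft_force: [0.0, 0.2, -1.1]
width: 0.0229
tip [ 0.5184 -0.2465  0.062 ] tcp [ 0.5161 -0.246   0.141 ] F [ 0.   0.2 -1.1] M [0.05 0.01 0.03] w 0.022895461744412912
x [-0.984 -0.178 -0.028] y [-0.177  0.984 -0.011] z [ 0.0293 -0.0061 -0.9996]
```

```bash
python3 -m jog '[[0,0,-3,0,1],[0,1,-2.5,0,1],[-1.4,4.4,0,0,1],[-1.4,4.4,0,0,1],[-1.4,4.4,0,0,1],[-1.4,4.4,0,0,1],[-1.4,4.4,0,0,1],[-1.4,4.4,0,0,1],[-1.4,4.4,0,0,1],[-1.4,4.4,0,0,1]]' 40; python3 st.py
```

```text
time: 18.5
ee_pos: [0.5647, 0.132, 0.2103]
eef_rot: [-0.079, 0.997, -0.005, 0.022]
ft_force: [0.0, -1.2, -0.5]
width: 0.0228
tip [0.5682 0.1314 0.1314] tcp [0.5647 0.132  0.2103] F [ 0.  -1.2 -0.5] M [-0.03 -0.03 -0.03] w 0.022802698626023434
x [-0.986 -0.158 -0.042] y [-0.158  0.987 -0.014] z [ 0.0438 -0.0069 -0.999 ]
```

```bash
python3 -m jog '[[-0.3,1,0,0,1],[-0.3,1,0.5,0,1],[-0.3,0.8,0.5,0,1],[0,0,0.5,0,1],[0,0,0.5,0,1],[0,0,0.5,0,1],[0,0,0.5,0,1],[0,0,0,0,1],[0,0,0,0,1],[0,0,0,0,1]]' 40; sed -i 's/\[0,0,.079\]/[.0022,.0008,.070]/' st.py; python3 st.py; python3 - <<'E'
from h import *
from scipy.spatial.transform import Rotation as R
c=snap('wrist','w6'); s=snap('side','s6'); st=r.read_state();tip=st['ee_pos']+R.from_quat(st['eef_rot']).as_matrix()@[.0022,.0008,.07]
for k in (c,s): print([proj(k,p).round(1).tolist() for p in ([.5623,.1678,.06],tip,[.5413,.0906,.102])])
a=cv2.resize(c['pixels'][130:250,180:340],(800,600),interpolation=cv2.INTER_CUBIC)
b=cv2.resize(s['pixels'][125:200,155:255],(400,300),interpolation=cv2.INTER_CUBIC)
a[:300,400:]=b
cv2.imwrite('pics/v6.png',a[:,:,::-1])
E
```

```text
time: 19.5
ee_pos: [0.5705, 0.1635, 0.1791]
eef_rot: [-0.08, 0.997, -0.005, 0.022]
ft_force: [0.2, -0.3, -0.9]
width: 0.0227
tip [0.5713 0.1634 0.1091] tcp [0.5705 0.1635 0.1791] F [ 0.2 -0.3 -0.9] M [0.08 0.07 0.04] w 0.02270172901015521
x [-0.986 -0.16  -0.042] y [-0.159  0.987 -0.014] z [ 0.044  -0.0071 -0.999 ]
[[267.1, 179.6], [259.4, 210.1], [157.0, 146.4]]
[[213.5, 161.6], [216.5, 144.2], [223.4, 163.8]]
```

View pics/v6.png

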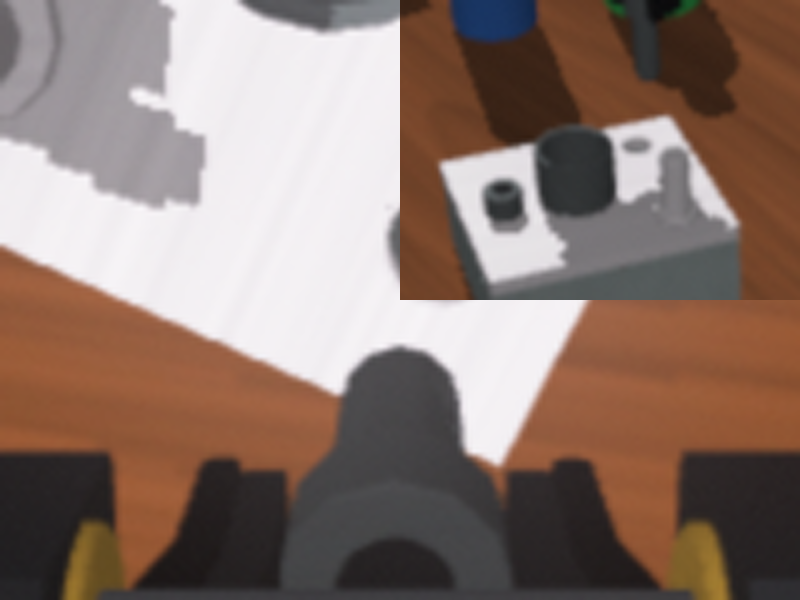

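My inset covered the hole in the wrist crop, so I'll fit it numerically from the saved pixels. In the side view the bolt end at (216.2,143) matches the predicted (216.5,144.2).

```bash
python3 - <<'E'
from h import *
def blob(f,x,y,w,thr):
    c=load(f);g=cv2.cvtColor(c['pixels'],cv2.COLOR_RGB2GRAY)[y-w:y+w,x-w:x+w]
    n,l,s,ce=cv2.connectedComponentsWithStats((g<thr).astype(np.uint8))
    return [(s[i].tolist(),(ce[i]+[x-w,y-w]).round(2).tolist(),back(c,ce[i]+[x-w,y-w],.06).round(4).tolist()) for i in range(1,n) if s[i][4]>20]
print('w6',blob('w6',267,180,22,170));print('s6',blob('s6',214,161,9,150))
print('s0 A',blob('s0' if 0 else 'side0',212,160,8,150),'B',blob('side0',224,177,9,150))
E
```

```text
w6 [([13, 10, 21, 21, 360], [268.04, 178.22], [0.5611, 0.1684, 0.06]), ([8, 41, 14, 3, 26], [259.5, 200.46], [0.5808, 0.1646, 0.06])]
s6 [([0, 0, 18, 18, 105], [209.7, 157.69], [0.5646, 0.189, 0.06])]
s0 A [([0, 0, 16, 16, 92], [207.86, 157.72], [0.5607, 0.1917, 0.06])] B [([6, 7, 7, 4, 22], [223.73, 176.73], [0.5449, 0.0974, 0.06]), ([4, 14, 14, 4, 33], [227.33, 184.06], [0.5347, 0.0677, 0.06])]
```

The fit gives hole A at (0.5611,0.1684). Allowing for the camera's known bias, that agrees with (0.5623,0.1678) computed from the seated pin. I'll move over it and lower.

```bash
python3 -m jog '[[0.5,0.3,0,0,1],[0.5,0.3,0,0,1],[0,0,0,0,1],[0,0,0.7,0,1],[0,0,0.7,0,1],[0,0,0.7,0,1],[0,0,0.7,0,1],[0,0,0.7,0,1],[0,0,0,0,1],[0,0,0,0,1]]' 40; python3 st.py
```

```text
time: 20.6
ee_pos: [0.5601, 0.1683, 0.14]
eef_rot: [-0.08, 0.997, -0.005, 0.021]
ft_force: [-0.5, -0.3, -1.1]
width: 0.0226
tip [0.5609 0.1682 0.0699] tcp [0.5601 0.1683 0.14  ] F [-0.5 -0.3 -1.1] M [0.07 0.04 0.03] w 0.02264588420983361
x [-0.986 -0.16  -0.042] y [-0.16   0.987 -0.014] z [ 0.0435 -0.0074 -0.999 ]
```

```bash
python3 -m jog '[[-0.05,0,0.3,0,1],[0,0,0.3,0,1],[0,0,0.3,0,1],[0,0,0.3,0,1],[0,0,0.3,0,1],[0,0,0.2,0,1],[0,0,0,0,1],[0,0,0,0,1],[0,0,0,0,1],[0,0,0,0,1]]' 40; python3 st.py
```

```text
time: 21.6
ee_pos: [0.562, 0.1685, 0.1223]
eef_rot: [-0.08, 0.997, -0.005, 0.022]
ft_force: [-0.5, 0.5, -0.7]
width: 0.0223
tip [0.5629 0.1685 0.0523] tcp [0.562  0.1685 0.1223] F [-0.5  0.5 -0.7] M [0.07 0.02 0.04] w 0.022269538832022744
x [-0.986 -0.16  -0.043] y [-0.16   0.987 -0.014] z [ 0.0448 -0.0067 -0.999 ]
```

```bash
python3 -m jog '[[0.02,-0.02,0.2,0,1],[0.02,0,0.2,0,1],[0.02,0,0.2,0,1],[0.02,0,0.2,0,1],[0,0,0.2,0,1],[0,0,0.2,0,1],[0,0,0.2,0,1],[0,0,0,0,1],[0,0,0,0,1],[0,0,0,0,1]]' 40; python3 st.py
```

```text
time: 22.6
ee_pos: [0.5618, 0.168, 0.107]
eef_rot: [-0.08, 0.997, -0.005, 0.022]
ft_force: [0.3, -0.3, -1.0]
width: 0.0226
tip [0.5627 0.1679 0.0369] tcp [0.5618 0.168  0.107 ] F [ 0.3 -0.3 -1. ] M [0.02 0.12 0.02] w 0.022558892537495583
x [-0.986 -0.16  -0.043] y [-0.16   0.987 -0.014] z [ 0.0447 -0.0068 -0.999 ]
```

```bash
python3 -m jog '[[0.01,0,0.25,0,1],[0.01,0,0.25,0,1],[0.01,0,0.25,0,1],[0.01,0,0.25,0,1],[0.01,0,0.25,0,1],[0.01,0,0.25,0,1],[0.01,0,0.2,0,1],[0.01,0,0.2,0,1],[0,0,0,0,1],[0,0,0,0,1]]' 40; python3 st.py
```

```text
time: 23.6
ee_pos: [0.5619, 0.1677, 0.0862]
eef_rot: [-0.08, 0.997, -0.005, 0.022]
ft_force: [-0.5, 0.4, -1.4]
width: 0.0228
tip [0.5627 0.1677 0.0161] tcp [0.5619 0.1677 0.0862] F [-0.5  0.4 -1.4] M [0.03 0.06 0.03] w 0.022814987212184702
x [-0.986 -0.16  -0.043] y [-0.16   0.987 -0.014] z [ 0.0446 -0.0068 -0.999 ]
```

```bash
python3 -m jog '[[0,0,0.1,0,1],[0,0,0,0,0.6],[0,0,0,0,0.55],[0,0,0,0,0.55],[0,0,-0.5,0,0.55],[0,0,-2,0,0.55],[0,0,-3,0,0.55],[0,0,-4,0,0.55],[0,0,-3,0,0.55],[0,0,0,0,0.55]]' 40; python3 st.py;  python3 - <<'E'
from h import *
c=snap('wrist','w7'); s=snap('side','s7')
b=cv2.resize(s['pixels'][125:200,155:255],(400,300),interpolation=cv2.INTER_CUBIC)
a=cv2.resize(c['pixels'][100:280,120:360],(400,300),interpolation=cv2.INTER_CUBIC)
cv2.imwrite('pics/v7.png',np.hstack([b,a])[:,:,::-1])
print(proj(s,[.5623,.1678,.076]))
E
```

```text
time: 24.6
ee_pos: [0.5561, 0.1681, 0.2163]
eef_rot: [-0.08, 0.997, -0.005, 0.022]
ft_force: [-0.1, -0.2, 0.5]
width: 0.0392
tip [0.557  0.168  0.1462] tcp [0.5561 0.1681 0.2163] F [-0.1 -0.2  0.5] M [0.03 0.05 0.04] w 0.039242309808250934
x [-0.986 -0.16  -0.043] y [-0.159  0.987 -0.014] z [ 0.045  -0.0074 -0.999 ]
[213.1943862 156.1941796]
```

View pics/v7.png

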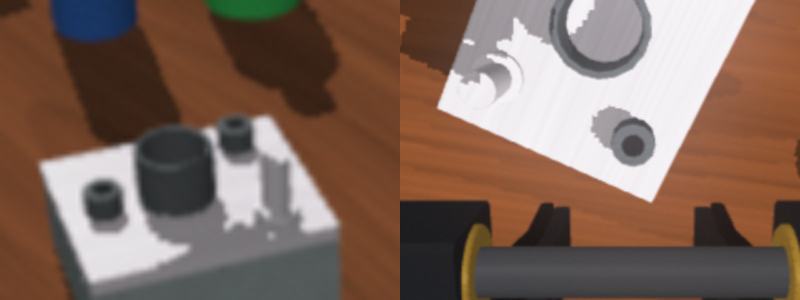

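The bolt head is at about (213.6,155.4) against a predicted (213.2,156.2) for fully home. It matches the fitted pivot bolt in height and stands upright, and the pin is upright with its collar on the plate. The gripper is clear, so I'm handing in.

```bash
python3 -c "
from bench import r
print(r.close_job())"
```

```text
the job is handed in; nothing more can be done
None
```

The drift pin is home in the right-hand hole, with its collar on the plate and the plate in line with the block. The thick bolt is in the left-hand hole with its head on the plate. I handed in just after 24.6 s of the 56 s; no verdict came back.

- **Pin:** the downward force reversed to about +2 N with the tip at 10.4 mm above the bench; fully home is 10 mm.
- **Bolt:** I let go about 1 mm above its seat and it met no side force on the way down. The last side picture puts its head within 1 pixel (roughly 2 mm) of the fully home position, level with the fitted pivot bolt.
- **Plate:** its edges looked flush with the block. I did not measure the swing angle, so I am relying on the 17 mm pin filling both 18 mm holes.
- **Thin bolt:** it was not touched. It was partly hidden in my last look at the rack, so its final position was not checked by camera.
- **Disagreements:** the cameras differed by 2–4 mm on the hole positions, so I used positions relative to the held pin instead. The tool was tilted by up to 0.045 rad by the time the bolt went in, but the bolt stood upright after release.

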